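Sort out three baking things that stand in each other's places

TASK

Three things on the table are standing in one another's places: put each back where it belongs. The red kitchen timer belongs in the middle of the blue coaster, the small white-and-brown bottle stands upright in the middle of the white coaster, and the steel measuring cup lies under the low wooden shelf, its bowl completely under the board, not against the sides, with the handle pointing straight out at the front. You may park a thing on any clear bit of table on the way; tip nothing over and leave the three glass jars where they are.

Things in the scene. Friction and masses are not known exactly. Their poses are not given: they have to be found in the camera images.
- cup: steel measuring cup, 136 mm long, 33 high, 50 g, at first on the blue coaster. Origin: at its underside, midway between handle end and far rim. Bowl, 68 mm across, 31 high: centre 34 mm from the origin along +y. Flat handle, 18 mm wide, 6 thick, along -y, ends 68 mm from the origin, 27 to 33 mm above the underside: pinch it across its width from above, about 48 mm from the origin. z up
- cup_bowl (a point): point on the cup: centre of the bowl's underside, 34 mm from the cup's origin along its +y; the bowl's rim lies 34 mm round it
- timer: wind-up kitchen timer, red dial on a cream round base, 63 mm across, 49 high, 110 g, at first on the white coaster. Origin: centre of its underside, z up. The base, 62 mm across, is 20 mm high; the dial, 58 mm across, reaches from 21 to 49 mm and may be gripped; it does not turn
- bottle: small white plastic bottle with a brown band and a white cap, 41 mm across, 84 mm high, 60 g, loose. Origin: centre of its underside, z up. The body, 40 mm across, reaches to 66 mm; the cap above is 26 mm across. It stands at first on the table just in front of the shelf's opening, in the cup's way.
- shelf: low wooden bench shelf, fixed, 110 mm deep (x), 176 wide (y), 57 high. Origin: centre of its footprint on the table; the open front faces its -x, to the robot. Board: underside 45 mm above the table, front edge at x = -55 mm. Space below: between side panels (inner faces y = -70, +70 mm) and a back panel at x = +47 mm. Two flat round things 17 mm high are fixed on top at the rear
- blue_coaster: round blue coaster, 96 mm across, 4 mm thick, flat, fixed to the table. Origin: its centre at table height, z up. The timer's place.
- white_coaster: round white coaster, 96 mm across, 4 mm thick, flat, fixed to the table. Origin: its centre at table height, z up. The bottle's place.
- herb_jar: bystander: glass jar with a grey lid and dark green contents, 47 mm across, 69 mm high. Origin: centre of its underside.
- salt_jar: bystander: slim glass jar with a grey lid and white contents, 42 mm across, 85 mm high. Origin: centre of its underside.
- spice_jar: bystander: glass jar with a grey lid and orange-brown contents, 41 mm across, 73 mm high. Origin: centre of its underside. Apart from the things listed here the table is bare between x = 0.35 and 0.74, y = -0.38 and 0.40; beyond that stand bottles, a jug, a mug and other kitchen things.
Things that resemble listed ones, but are neither listed nor needed, are in the scene too. There is more than one size of the cup; the one meant has the size given above.

How it is judged:
By the outcome, as a careful person would: the job done as asked, in the order asked, and still so for the second after the job is handed in, with the robot touching nothing.
It also fails if it takes over 112 s, if anything falls off the work surface, if the arm or the gripper's body presses on something with over 40 N, if the wrist force passes 120 N, or if a joint passes its speed limit or range.

ROBOT

A 6-joint arm with a two-finger parallel gripper is mounted at the origin on a cart in front of the work surface, level with it; the furniture and walls round the work are solid. World frame = base frame: x ahead of the robot, y to its left, z up, the work surface at z = 0. Lengths are in mm, angles in rad, forces in N, time in s.
With the tool pointing down it reaches from about 275 to 1000 mm from the base axis. Payload 8.4 kg.
Tool frame: the origin (TCP) lies at the very end of the fingers, on their centre line; the grasp point (between the pads) lies 19 mm behind it; z points along the fingers, y is the line along which they close (so a half turn about z gives the same grasp; the last joint's range is limited). The gripper opens to 85 mm and grips with 20 to 120 N. Pads are 22 mm wide; open, the fingers measure 114 mm over their backs; the gripper's body (76 mm by 85 mm) begins 54 mm behind the grasp point. The pads swing forward as they close: fully open they stand 13 mm farther back than shut.
Start: joints at [1.121, 0.353, 1.633, -0, 1.155, -0.002], TCP at [270.614, 563.379, 231.281] pointing down, gripper open.
Joint ranges: [-2.63, 2.63], [-0.92, 2.1], [0.06, 2.66], [-1.3, 4.44], [0, 2.69], [-3.02, 3.02]. Speed limits (rad/s): [2.22, 2.22, 2.79, 3.14, 3.14, 3.14].

INTERFACE

Orientations are given as [roll, pitch, yaw] about the fixed x, y, z axes, in that order (R = Rz(yaw) Ry(pitch) Rx(roll)).
In Python, from rig import sensors, grab_frame, camera_params, order gives the robot as it stands. The module is installed in compiled form; this text tells all that it offers.
- The arm moves only by the tool move_arm, never from a script. Its argument "motion" is a list of rows, each a list of 7 numbers: the turn, a rotation vector about the tool's x, y, z in shares of 2 pi rad (1.0 is 2 pi rad), then the shift along the tool's x, y, z in a scale on which 1.0 is 0.6 m, then the finger opening in m, from 0 to 0.0854. A call has 1 to 8 rows; each row is the pose to reach, as a shift and turn from the pose commanded when the call began, along the tool's axes at that moment; what a row does not reach only later rows make up. A row lasts 1/8 s, in which the tool goes at most 62.5 mm and 10.7 degrees, less where a joint would pass 70% of its speed; a pose out of reach is approached as far as the arm can. No shift or turn number may pass 1 either way. A call with a gripper value outside its range is refused whole. The fingers move at their own pace and stop on an object; "grip_force" is the grip in N (left out, the last holds). Time passes only in rows, so rows that repeat a pose let the fingers close. It gives the time, the measured TCP pose, the force, the opening and the grip force at its end, in the units of the state.
- sensors.sense(): the state, without advancing time (a new reading comes with each control period).
- grab_frame(name): name is "side" or "top"; returns (picture, depth): 384x512x3 uint8, red, green, blue; 384x512 float32, mm along the optical axis (not along the pixel's ray), 0 where there is no reading.
- camera_params(name): a dict with "camera_matrix" (3x3 intrinsics, pixels), "world_from_camera" (4x4, takes a point from camera to world coordinates). Camera axes: x right, y down, z forward; pixel columns grow to the right and rows downward; lengths in mm; the calibration is good to about 2 mm. A picture is of the moment at which its call begins. camera_params takes no time and is no camera call.
- order.sign_off(): hands the job in; it is judged then, once.
The state is a dict: "clock": time; "qpos": joint angles; "qvel": joint speeds; "joint_efforts": joint torques, N m; "eef_pos": TCP position; "tcp_rot": TCP orientation; "contact_force": force on the tool from outside, world axes, zero at the start; "wrist_torque": the same for the moment, N m; "opening": opening from 0.0 (shut) to 1.0 (fully open); "grasp_force": force on a finger pad.
Only numpy, scipy, OpenCV 4.12 (cv2) and the standard library are available. Lean on these libraries where they do the work, as an engineer would, in place of code of your own. Each camera call takes 0.05 s, during which the arm holds its last target. There are 200 camera calls.

## Working session

There is one attempt and no reset: what is moved stays moved. The work goes in short steps, Python scripts to look and compute and a tool call to move; the robot and the scene stay as the last step left them, time stands still between calls to the robot, and variables do not carry over. Pictures are saved under pics/ and viewed, at most 14 in all, crops included, and the job is handed in when it is done.

Besides the shell and the picture viewer there is one more tool, called after "Emit:" by a JSON object that holds its "name" and its "arguments", one argument or row to a line. move_arm: Moves the arm, as the interface text tells. Its arguments: {"type":"object","properties":{"motion":{"type":"array","items":{"type":"array","items":{"type":"number"}}},"grip_force":{"type":"number"}},"required":["motion"]}

```bash
mkdir -p pics; cat > h.py <<'E'
import numpy as np,cv2
from rig import sensors, grab_frame, camera_params, order
def snap(n,f):
    p,d=grab_frame(n); cv2.imwrite(f'pics/{f}.png',cv2.cvtColor(p,cv2.COLOR_RGB2BGR)); np.savez(f'pics/{f}.npz',p=p,d=d); return p,d
def ray(n,uv,z):
    c=camera_params(n);K=np.array(c['camera_matrix']);T=np.array(c['world_from_camera'])
    r=T[:3,:3]@np.linalg.inv(K)@np.array([uv[0],uv[1],1.]); o=T[:3,3]
    return (o+r*(z-o[2])/r[2])
def cloud(n,d):
    c=camera_params(n);K=np.array(c['camera_matrix']);T=np.array(c['world_from_camera'])
    v,u=np.mgrid[:d.shape[0],:d.shape[1]]
    q=np.stack([u,v,np.ones_like(u)],-1)@np.linalg.inv(K).T*d[...,None]
    return q@T[:3,:3].T+T[:3,3]
E
python3 - <<'E'
from h import *
snap('side','s0');snap('top','t0')
for n in('side','top'):
    c=camera_params(n);print(np.round(c['camera_matrix'],1).tolist(),np.round(c['world_from_camera'],3).tolist())
print(sensors.sense())
E
```

```text
[[350.1, 0.0, 253.1], [0.0, 350.1, 192.7], [0.0, 0.0, 1.0]] [[-0.999, 0.032, -0.025, 611.429], [0.04, 0.681, -0.731, 870.146], [-0.006, -0.732, -0.682, 767.392], [0.0, 0.0, 0.0, 1.0]]
[[421.2, 0.0, 256.5], [0.0, 421.2, 193.1], [0.0, 0.0, 1.0]] [[-0.103, -0.973, 0.209, 321.133], [-0.995, 0.102, -0.016, 72.517], [-0.006, -0.209, -0.978, 1326.804], [0.0, 0.0, 0.0, 1.0]]
{'clock': 0.1, 'qpos': array([ 1.12057593e+00,  3.53597238e-01,  1.63407421e+00, -1.05991699e-06,
        1.15519377e+00, -2.41610086e-03]), 'qvel': array([ 0.00015678,  0.00012276, -0.00336325, -0.00087982, -0.00094316,
       -0.00089725]), 'joint_efforts': array([ 1.43073510e-03, -6.06340528e+01, -3.42831230e+01,  2.46434283e-04,
        3.65498170e-03,  5.77614014e-05]), 'eef_pos': array([270.43714282, 562.9787574 , 230.61911167]), 'tcp_rot': array([-3.14032010e+00, -2.10548715e-06,  2.69378878e+00]), 'contact_force': array([ 0.39652794, -0.12923357,  0.12816952]), 'wrist_torque': array([-0.01464413,  0.03088962, -0.067474  ]), 'grasp_force': 0.0, 'opening': 0.9966959433632397}
```

View pics/t0.png

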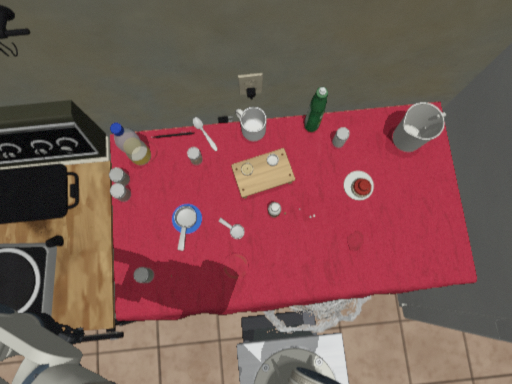

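View pics/s0.png

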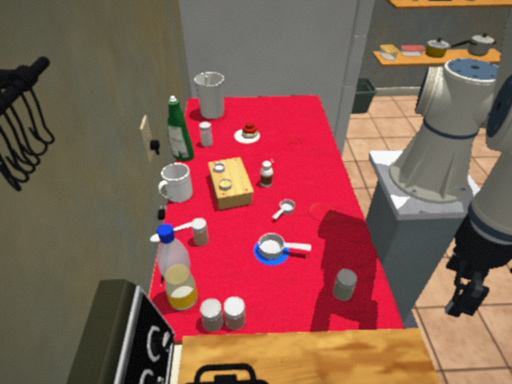

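The top view shows the blue coaster with a large cup at (186,219), a smaller cup at (235,230), the bottle at (275,209), the shelf at (263,172), and the timer on the white coaster at (359,185). The side view agrees. Next I measure these and enlarge to confirm the candidates.

```bash
cat > m.py <<'E'
from h import *
import sys
t=np.load('pics/t0.npz');p,d=t['p'],t['d'];P=cloud('top',d)
cv2.imwrite('pics/t0c.png',cv2.resize(cv2.cvtColor(p,cv2.COLOR_RGB2BGR)[120:300,130:390],None,fx=3,fy=3,interpolation=cv2.INTER_CUBIC))
hsv=cv2.cvtColor(p,cv2.COLOR_RGB2HSV)
# everything that's not red cloth, on table
red=((hsv[...,0]<8)|(hsv[...,0]>170))&(hsv[...,1]>150)
m=(~red|(P[...,2]>15)).astype(np.uint8); m[:,:115]=0
n,l,s,c=cv2.connectedComponentsWithStats(m)
for i in range(1,n):
    if 30<s[i,4]<5000:
        q=P[l==i]; print(s[i].tolist(),c[i].round(1),'z',np.percentile(q[:,2],[2,50,98]).round(),'xy at z0',ray('top',c[i],0)[:2].round(), 'topxy',np.median(q[q[:,2]>np.percentile(q[:,2],98)-8],0).round())
b=((hsv[...,0]>95)&(hsv[...,0]<125)&(hsv[...,1]>120)).astype(np.uint8); b[:,:150]=0
cs,_=cv2.findContours(b,cv2.RETR_EXTERNAL,cv2.CHAIN_APPROX_NONE)
for k in cs:
    if len(k)>20:
        k=cv2.convexHull(k)
        e=cv2.fitEllipse(k); print('blue',e, ray('top',e[0],4))
E
python3 m.py
```

```text
[332, 126, 18, 23, 281] [340.5 136.9] z [-4. 71. 87.] xy at z0 [ 764. -245.] topxy [ 746. -233.   83.]
[156, 131, 37, 7, 86] [175.5 134.1] z [  -2.    6. 1327.] xy at z0 [832. 299.] topxy [ 321.   73. 1327.]
[186, 145, 17, 21, 239] [194.4 155.2] z [-3. 67. 78.] xy at z0 [752. 242.] topxy [735. 234.  73.]
[231, 147, 65, 52, 2084] [262.7 172.3] z [-1. 57. 71.] xy at z0 [671.  24.] topxy [671.  71.  67.]
[115, 167, 16, 35, 454] [121.5 185. ] z [-1. 62. 73.] xy at z0 [676. 484.] topxy [660. 472.  68.]
[342, 170, 34, 31, 779] [358.3 185.1] z [-4.  6. 55.] xy at z0 [ 596. -278.] topxy [ 582. -280.   52.]
[267, 201, 15, 17, 186] [274.1 209. ] z [-3. 59. 87.] xy at z0 [546.   1.] topxy [538.   4.  83.]
[171, 203, 32, 49, 907] [185.8 221.7] z [-3.  6. 38.] xy at z0 [535. 285.] topxy [487. 295.  35.]
[218, 217, 28, 23, 284] [233.3 228.9] z [-4.  3. 24.] xy at z0 [497. 136.] topxy [508. 154.  20.]
[133, 266, 22, 18, 311] [143.2 274.7] z [-3. 66. 74.] xy at z0 [383. 427.] topxy [381. 416.  69.]
blue ((176.33935546875, 221.1836700439453), (7.781491279602051, 19.74551010131836), 168.04237365722656) [539.20761879 313.66690808   4.        ]
blue ((186.81178283691406, 218.09230041503906), (27.866043090820312, 28.61841583251953), 69.86846160888672) [545.62984261 279.93011406   4.        ]
```

View pics/t0c.png

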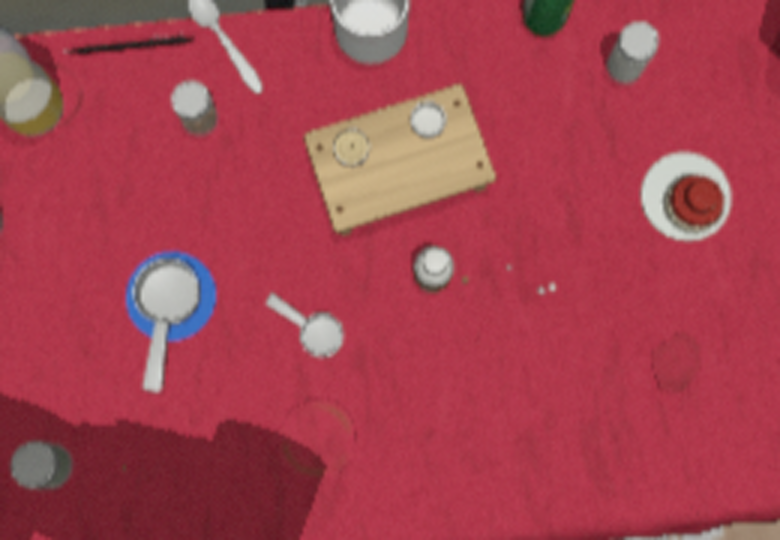

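Two cup candidates: the large one on the blue coaster at (186,219) and a small one at (235,230). The large one is meant, since it is the one on the blue coaster; I check its length (136 mm) below. The crop confirms this. The shelf's front faces down and right in the image, with the bottle in front of it.

```bash
cat > m2.py <<'E'
from h import *
t=np.load('pics/t0.npz');p,d=t['p'],t['d'];P=cloud('top',d)
hsv=cv2.cvtColor(p,cv2.COLOR_RGB2HSV)
def comp(mask,seed):
    n,l,s,c=cv2.connectedComponentsWithStats(mask.astype(np.uint8)); 
    v,u=np.mgrid[:384,:512]; dd=np.where(mask,(u-seed[0])**2+(v-seed[1])**2,1e9); k=l.flat[dd.argmin()]; return l==k
def hullp(m): 
    k=max(cv2.findContours(m.astype(np.uint8),cv2.RETR_EXTERNAL,cv2.CHAIN_APPROX_NONE)[0],key=len); return cv2.convexHull(k)
def world(k,z): return np.array([ray('top',q,z)[:2] for q in k.reshape(-1,2).astype(float)])
# shelf
wood=comp((P[...,2]>40)&(abs(P[...,0]-671)<130)&(abs(P[...,1]-24)<130)&(hsv[...,0]>8)&(hsv[...,0]<30),(262,172))
r=cv2.minAreaRect(world(hullp(wood),57).astype(np.float32)); print('shelf',r, cv2.boxPoints(r).round().tolist())
q=P[wood&(P[...,2]>50)&(P[...,2]<62)];print('depth shelf',cv2.minAreaRect(q[:,:2].astype(np.float32)),np.median(q[:,2]))
# white coaster
low=(hsv[...,1]<110)&(hsv[...,2]>90)
w=comp(low,(347,192)); e=cv2.fitEllipse(hullp(w)); print('white',w.sum(),e,ray('top',e[0],4), cv2.minEnclosingCircle(world(hullp(w),4).astype(np.float32)))
# dial
red=((hsv[...,0]<10)|(hsv[...,0]>170))&(hsv[...,1]>150)
R=np.zeros_like(red);R[172:198,345:374]=True
k=comp(red&R&(P[...,2]>25),(364,187)); print('dial',k.sum(),np.argwhere(k).mean(0)[::-1], P[k].mean(0), cv2.minEnclosingCircle(world(hullp(k),45).astype(np.float32)))
q=P[k&(P[...,2]>46)];print(' topdepth',len(q),q.mean(0),q.min(0),q.max(0))
q=P[R&(P[...,2]>12)];print(' alldepth',cv2.minEnclosingCircle(q[:,:2].astype(np.float32)))
# bottle
R=np.zeros_like(red);R[198:220,264:286]=True
q=P[R&(P[...,2]>77)];print('cap',len(q),q.mean(0), cv2.minEnclosingCircle(q[:,:2].astype(np.float32)))
q=P[R&(P[...,2]>12)];print(' body',cv2.minEnclosingCircle(q[:,:2].astype(np.float32)))
# cup
b=(hsv[...,1]<90)&(hsv[...,2]>90)
c=comp(b,(186,217)); W=world(hullp(c),37)
h=W[W[:,0]<np.percentile(W[:,0],0)+6]; print('cup',c.sum(),'handle end',h.round(1).tolist())
rows=np.argwhere(c)
bo=c.copy();bo[228:]=0; print('bowl',cv2.minEnclosingCircle(world(hullp(bo),37).astype(np.float32)))
ha=c.copy();ha[:231]=0; pts=world(np.argwhere(ha)[:,::-1],37); print('handle',pts.mean(0),cv2.minAreaRect(pts.astype(np.float32)))
for nm,z0 in(('z',0),):
    hp=P[ha];print(' handle depth',np.median(hp,0))
E
python3 m2.py
```

```text
shelf ((655.7254638671875, 26.25824737548828), (110.3089370727539, 175.11196899414062), 12.4594144821167) [[583.0, 100.0], [621.0, -71.0], [728.0, -47.0], [691.0, 124.0]]
depth shelf ((657.1458740234375, 26.339927673339844), (111.46061706542969, 175.68223571777344), 12.218671798706055) 56.44364158038479
white 503 ((358.2322998046875, 184.9706268310547), (29.628917694091797, 30.983747482299805), 122.81437683105469) [ 595.66093836 -277.07353137    4.        ] ((595.8766479492188, -277.161376953125), 49.89870071411133)
dial 205 [361.80487805 186.54146341] [ 580.13337056 -275.13895389   49.9945668 ] ((581.0850830078125, -277.0760803222656), 25.509475708007812)
 topdepth 88 [ 579.57338748 -276.5357478    66.21078395] [ 321.13308858 -295.48775233   46.0331804 ] [ 597.78691523   72.51714632 1326.8044853 ]
 alldepth ((460.20758056640625, -114.82179260253906), 233.31875610351562)
cap 58 [530.91777001   5.85766756 125.67929912] ((436.08740234375, 36.4623908996582), 120.4759750366211)
 body ((437.91754150390625, 32.73583984375), 123.37415313720703)
cup 533 handle end [[446.3, 292.9], [443.5, 296.1], [444.2, 302.2], [447.8, 308.0]]
bowl ((545.77734375, 279.1665344238281), 35.347496032714844)
handle [472.41370868 295.47602499] ((472.9125671386719, 295.9167785644531), (19.451059341430664, 58.71848678588867), 80.9120864868164)
 handle depth [471.54565248 295.92165656  34.87776547]
```

```bash
cat > m3.py <<'E'
from h import *
for n,f in(('top','t0'),('side','s0')):
    t=np.load(f'pics/{f}.npz');p,d=t['p'],t['d'];P=cloud(n,d);P[d==0]=0
    def near(x,y,r,z0,z1): return P[(np.hypot(P[...,0]-x,P[...,1]-y)<r)&(P[...,2]>z0)&(P[...,2]<z1)]
    C=lambda q:(len(q),np.round((q[:,:2].min(0)+q[:,:2].max(0))/2,1).tolist(),np.round(np.ptp(q[:,:2],axis=0),1).tolist(),np.round(q.mean(0),1).tolist())
    print(n,'dialtop',C(near(580,-276,50,46,60)));print(' cap',C(near(535,5,50,78,92)));print(' body',C(near(535,5,50,30,64)))
    print(' cup',C(near(546,279,45,28,42)),C(near(466,296,35,28,42)))
    q=near(656,26,120,50,62); print(' shelf',cv2.minAreaRect(q[:,:2].astype(np.float32)))
    hsv=cv2.cvtColor(p,cv2.COLOR_RGB2HSV)
    b=((hsv[...,0]>95)&(hsv[...,0]<125)&(hsv[...,1]>120)&(np.hypot(P[...,0]-545,P[...,1]-280)<60))
    q=P[b];print(' blue',C(q))
    w=(hsv[...,1]<110)&(np.hypot(P[...,0]-595,P[...,1]+277)<60)&(P[...,2]<14);print(' white',C(P[w]))
    w=(hsv[...,1]>150)&((hsv[...,0]<10)|(hsv[...,0]>170))&(np.hypot(P[...,0]-582,P[...,1]+277)<36)&(P[...,2]>22);print(' dial',C(P[w]))
E
python3 m3.py
cat >> h.py <<'E'
def goto(x,y,z,yaw):
    from scipy.spatial.transform import Rotation as R
    s=sensors.sense(); Rt=R.from_euler('xyz',s['tcp_rot']); T=R.from_euler('xyz',[np.pi,0,np.radians(yaw)])
    print('at',s['eef_pos'].round(1),np.degrees(s['tcp_rot']).round(1),'turn',(Rt.inv()*T).as_rotvec().round(3),'shift m',(Rt.inv().apply(np.array([x,y,z])-s['eef_pos'])/1000).round(4),'open',round(s['opening'],3),'clk',s['clock'])
E
python3 -c "
from h import *
goto(465.6,296.3,120,168)"
```

```text
top dialtop (87, [583.0, -280.6], [29.6, 29.8], [582.5, -280.5, 51.7])
 cap (53, [538.8, 3.5], [24.5, 22.0], [538.5, 3.4, 83.1])
 body (83, [537.4, 3.6], [36.8, 38.0], [532.7, 5.2, 54.2])
 cup (67, [540.6, 281.9], [72.7, 66.2], [541.2, 286.9, 33.5]) (96, [471.4, 297.8], [56.0, 22.3], [470.1, 296.9, 35.5])
 shelf ((626.4381713867188, 19.470748901367188), (174.24282836914062, 175.52374267578125), 12.547024726867676)
 blue (219, [545.7, 280.8], [90.0, 93.0], [538.2, 271.4, 3.4])
 white (431, [596.9, -277.9], [101.1, 100.0], [602.9, -271.6, 2.9])
 dial (204, [582.6, -278.8], [49.8, 47.4], [581.4, -276.8, 43.7])
side dialtop (43, [583.7, -277.4], [26.9, 28.6], [584.0, -276.1, 53.1])
 cap (43, [539.2, 5.7], [22.1, 25.3], [539.2, 6.8, 84.0])
 body (122, [538.5, 11.6], [35.9, 28.4], [539.4, 17.5, 49.2])
 cup (134, [539.8, 281.1], [74.7, 68.3], [539.5, 279.5, 33.7]) (110, [470.9, 297.0], [55.6, 25.0], [470.1, 297.1, 37.7])
 shelf ((625.35205078125, 21.542221069335938), (172.84561157226562, 178.86318969726562), 12.358842849731445)
 blue (281, [545.1, 293.9], [90.9, 71.8], [547.9, 303.9, 5.8])
 white (189, [596.0, -278.1], [97.5, 103.6], [603.0, -261.1, 5.6])
 dial (127, [582.1, -275.3], [53.9, 50.9], [583.5, -270.6, 43.3])
at [270.4 563.  230.6] [-179.9   -0.   154.3] turn [-0.001 -0.    -0.238] shift m [-0.2914 -0.1557  0.1108] open 0.997 clk 0.1
```

The rows are not in the units I measure in: shifts go in shares of 0.6 m and turns go in shares of 2 pi rad. I convert before sending: -0.291 m / 0.6 = -0.485, -0.25 m / 0.6 = -0.4167, -0.231 rad / 6.2832 = -0.0368.

Emit:
{"name": "move_arm", "arguments": {
  "motion": [
    [0,0,-0.0159,-0.0833,-0.0433,0.0233,0.045],
    [0,0,-0.0318,-0.1667,-0.0867,0.045,0.045],
    [0,0,-0.0368,-0.25,-0.13,0.0683,0.045],
    [0,0,-0.0368,-0.3333,-0.1733,0.0917,0.045],
    [0,0,-0.0368,-0.4167,-0.2167,0.115,0.045],
    [0,0,-0.0368,-0.485,-0.2583,0.1333,0.045],
    [0,0,-0.0368,-0.485,-0.2583,0.1333,0.045],
    [0,0,-0.0368,-0.485,-0.2583,0.1333,0.045]
  ]
}}

```text
clock: 1.1
eef_pos: [465.7, 297.8, 151.2]
tcp_rot: [3.142, -0.0, 2.924]
contact_force: [0.2, 0.5, -0.0]
opening: 0.526
grasp_force: 0.0
```

```bash
python3 -c "
from h import *
goto(466,297,14,167.5)"
```

```text
at [465.7 297.8 151.2] [180.   -0.  167.5] turn [ 0. -0.  0.] shift m [-0.0005 -0.0007  0.1372] open 0.526 clk 1.1
```

Converted, 0.137 m / 0.6 = 0.2283, 0.125 m / 0.6 = 0.2083.

Emit:
{"name": "move_arm", "arguments": {
  "motion": [
    [0,0,0,0,0,0.0833,0.045],
    [0,0,0,0,0,0.1667,0.045],
    [0,0,0,0,0,0.2083,0.045],
    [0,0,0,0,0,0.2283,0.045],
    [0,0,0,0,0,0.2283,0.02],
    [0,0,0,0,0,0.2283,0.005],
    [0,0,0,0,0,0.2283,0.0],
    [0,0,0,0,0,0.2283,0.0]
  ],
  "grip_force": 45
}}

```text
clock: 2.1
eef_pos: [466.3, 298.0, 15.1]
tcp_rot: [3.141, 0.001, 2.925]
contact_force: [0.4, 1.0, 1.5]
opening: 0.179
grasp_force: 43.8
```

Converted, -0.06 m / 0.6 = -0.1, -0.04 m / 0.6 = -0.0667.

Emit:
{"name": "move_arm", "arguments": {
  "motion": [
    [0,0,0,0,0,0,0],
    [0,0,0,0,0,0,0],
    [0,0,0,0,0,-0.0167,0],
    [0,0,0,0,0,-0.0333,0],
    [0,0,0,0,0,-0.0667,0],
    [0,0,0,0,0,-0.1,0],
    [0,0,0,0,0,-0.1,0],
    [0,0,0,0,0,-0.1,0]
  ]
}}

```text
clock: 3.1
eef_pos: [465.6, 297.5, 74.1]
tcp_rot: [-3.141, -0.0, 2.925]
contact_force: [-0.0, -0.2, -1.0]
opening: 0.177
grasp_force: 43.8
```

```bash
python3 -c "
from h import *
p,d=snap('side','s1')
cv2.imwrite('pics/s1c.png',cv2.resize(cv2.imread('pics/s1.png')[180:330,180:400],None,fx=3,fy=3))
goto(430,-60,140,190)"
```

```text
at [465.4 297.4  73.7] [-180.    -0.   167.6] turn [-0.001 -0.001 -0.391] shift m [-0.0423 -0.3566 -0.0661] open 0.175 clk 3.15
```

View pics/s1c.png

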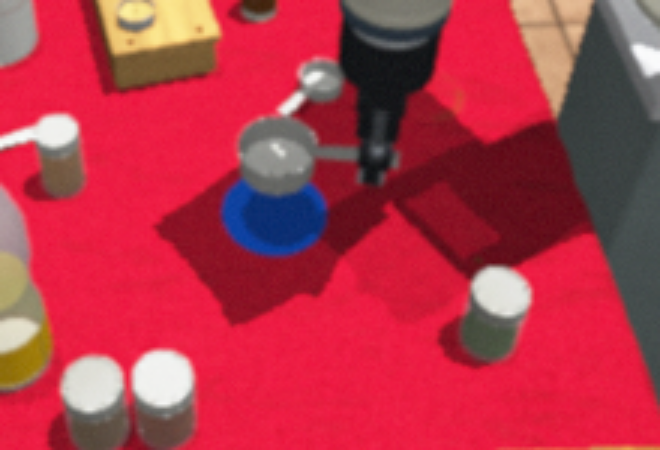

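The picture shows the cup held level above the blue coaster. The bowl is at crop (278,155), and the handle is in the fingers.

```bash
python3 -c "
from h import *
goto(395,-130,115,192.4)"
```

```text
at [465.4 297.4  73.7] [-180.    -0.   167.6] turn [-0.001 -0.001 -0.433] shift m [-0.0232 -0.4325 -0.041 ] open 0.175 clk 3.15
```

Converted, -0.41 m / 0.6 = -0.6833, -0.37 m / 0.6 = -0.6167, -0.433 rad / 6.2832 = -0.0689.

Emit:
{"name": "move_arm", "arguments": {
  "motion": [
    [0,0,0,0,-0.0333,-0.05,0],
    [0,0,-0.0095,-0.005,-0.1167,-0.07,0],
    [0,0,-0.0239,-0.01,-0.2167,-0.07,0],
    [0,0,-0.0382,-0.0167,-0.3167,-0.07,0],
    [0,0,-0.0525,-0.0217,-0.4167,-0.07,0],
    [0,0,-0.0637,-0.0283,-0.5167,-0.07,0],
    [0,0,-0.0689,-0.0333,-0.6167,-0.07,0],
    [0,0,-0.0689,-0.0367,-0.6833,-0.07,0]
  ]
}}

```text
clock: 4.15
eef_pos: [397.9, -109.5, 115.7]
tcp_rot: [3.141, -0.001, -2.926]
contact_force: [0.3, 1.6, -1.0]
opening: 0.177
grasp_force: 44.0
```

```bash
python3 -c "
from h import *
goto(395,-130,12,192.4)"
```

```text
at [ 397.9 -109.5  115.7] [ 1.800e+02 -1.000e-01 -1.677e+02] turn [ 0.    -0.001 -0.001] shift m [ 0.0071 -0.0194  0.1037] open 0.177 clk 4.15
```

Converted, 0.103 m / 0.6 = 0.1717, 0.102 m / 0.6 = 0.17.

Emit:
{"name": "move_arm", "arguments": {
  "motion": [
    [0,0,0,0.005,-0.0167,0.0333,0],
    [0,0,0,0.0117,-0.0333,0.0833,0],
    [0,0,0,0.0117,-0.0333,0.125,0],
    [0,0,0,0.0117,-0.0333,0.15,0],
    [0,0,0,0.0117,-0.0333,0.1633,0],
    [0,0,0,0.0117,-0.0333,0.17,0],
    [0,0,0,0.0117,-0.0333,0.1717,0],
    [0,0,0,0.0117,-0.0333,0.1717,0]
  ]
}}

```text
clock: 5.15
eef_pos: [396.9, -128.6, 13.6]
tcp_rot: [-3.141, 0.001, -2.925]
contact_force: [-0.5, -0.8, -0.0]
opening: 0.177
grasp_force: 44.0
```

Converted, -0.12 m / 0.6 = -0.2, -0.08 m / 0.6 = -0.1333.

Emit:
{"name": "move_arm", "arguments": {
  "motion": [
    [0,0,0,0,0,0.0008,0],
    [0,0,0,0,0,0.0008,0.03],
    [0,0,0,0,0,0.0008,0.045],
    [0,0,0,0,0,0.0008,0.045],
    [0,0,0,0,0,-0.05,0.05],
    [0,0,0,0,0,-0.1333,0.08],
    [0,0,0,0,0,-0.2,0.085],
    [0,0,0,0,0,-0.2,0.085]
  ]
}}

```text
clock: 6.15
eef_pos: [398.5, -129.2, 135.9]
tcp_rot: [-3.139, 0.005, -2.925]
contact_force: [0.5, 0.3, -0.6]
opening: 0.996
grasp_force: 0.0
```

```bash
python3 -c "
from h import *
goto(583,-279,120,180)"
```

```text
at [ 398.5 -129.2  135.9] [-179.8    0.3 -167.6] turn [-0.002  0.005  0.216] shift m [-0.1479 -0.1859  0.0172] open 0.996 clk 6.15
```

Converted, -0.186 m / 0.6 = -0.31, 0.005 m / 0.6 = 0.0083, 0.216 rad / 6.2832 = 0.0344.

Emit:
{"name": "move_arm", "arguments": {
  "motion": [
    [0,0,0.0159,-0.05,-0.0617,0,0.085],
    [0,0,0.0318,-0.1,-0.125,0,0.085],
    [0,0,0.0344,-0.15,-0.1867,0,0.085],
    [0,0,0.0344,-0.2,-0.25,0.0083,0.085],
    [0,0,0.0344,-0.2467,-0.31,0.0167,0.085],
    [0,0,0.0344,-0.2467,-0.31,0.0267,0.085],
    [0,0,0.0344,-0.2467,-0.31,0.0267,0.085],
    [0,0,0.0344,-0.2467,-0.31,0.0267,0.085]
  ]
}}

```text
clock: 7.15
eef_pos: [579.9, -277.6, 116.8]
tcp_rot: [3.141, -0.001, -3.141]
contact_force: [-0.0, -0.0, 0.4]
opening: 0.998
grasp_force: 0.0
```

```bash
python3 -c "
from h import *
goto(583,-279,29,180)"
```

```text
at [ 579.9 -277.6  116.8] [ 1.8e+02 -1.0e-01 -1.8e+02] turn [ 0.001 -0.001  0.   ] shift m [-0.0032 -0.0015  0.0878] open 0.998 clk 7.15
```

Converted, 0.088 m / 0.6 = 0.1467, -0.001 m / 0.6 = -0.0017.

Emit:
{"name": "move_arm", "arguments": {
  "motion": [
    [0,0,0,-0.005,-0.0017,0.05,0.085],
    [0,0,0,-0.005,-0.0017,0.1,0.085],
    [0,0,0,-0.005,-0.0017,0.1333,0.085],
    [0,0,0,-0.005,-0.0017,0.1467,0.085],
    [0,0,0,-0.005,-0.0017,0.1467,0.07],
    [0,0,0,-0.005,-0.0017,0.1467,0.06],
    [0,0,0,-0.005,-0.0017,0.1467,0.05],
    [0,0,0,-0.005,-0.0017,0.1467,0.04]
  ],
  "grip_force": 35
}}

```text
clock: 8.15
eef_pos: [584.9, -280.0, 30.8]
tcp_rot: [-3.141, 0.002, -3.141]
contact_force: [-1.1, -0.4, 5.8]
opening: 0.663
grasp_force: 37.2
```

Converted, -0.13 m / 0.6 = -0.2167, -0.1 m / 0.6 = -0.1667.

Emit:
{"name": "move_arm", "arguments": {
  "motion": [
    [0,0,0,0,0,0,0.04],
    [0,0,0,0,0,0,0.04],
    [0,0,0,0,0,-0.0167,0.04],
    [0,0,0,0,0,-0.05,0.04],
    [0,0,0,0,0,-0.1,0.04],
    [0,0,0,0,0,-0.1667,0.04],
    [0,0,0,0,0,-0.2167,0.04],
    [0,0,0,0,0,-0.2167,0.04]
  ]
}}

```text
clock: 9.15
eef_pos: [585.8, -280.2, 163.3]
tcp_rot: [-3.139, 0.006, -3.141]
contact_force: [0.2, -0.5, -1.7]
opening: 0.661
grasp_force: 37.7
```

```bash
python3 -c "
from h import *
snap('side','s2');snap('top','t2')
a=cv2.imread('pics/s2.png')[60:210,160:360];b=cv2.imread('pics/t2.png')[110:260,220:420]
cv2.imwrite('pics/c2.png',np.hstack([cv2.resize(i,(400,300)) for i in(a,b)]))
goto(545.5,0,160,180)
goto(545.5,280.5,130,180)"
```

```text
at [ 583.8 -279.3  159.6] [-180.    0. -180.] turn [-0.  0.  0.] shift m [ 0.0383  0.2793 -0.0005] open 0.664 clk 9.25
at [ 583.8 -279.3  159.6] [-180.    0. -180.] turn [-0.  0.  0.] shift m [0.0382 0.5598 0.0295] open 0.664 clk 9.25
```

View pics/c2.png

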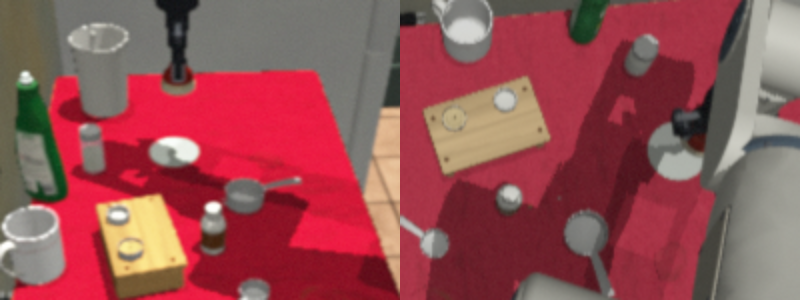

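Side crop: the timer is held level above the empty white coaster. Top crop: the cup is parked with its bowl at (585,232).

Converted, 0.35 m / 0.6 = 0.5833, 0.3 m / 0.6 = 0.5.

Emit:
{"name": "move_arm", "arguments": {
  "motion": [
    [0,0,0,0.0017,0.025,0,0.04],
    [0,0,0,0.0067,0.0833,0,0.04],
    [0,0,0,0.0133,0.1667,0,0.04],
    [0,0,0,0.0183,0.25,0,0.04],
    [0,0,0,0.025,0.3333,0,0.04],
    [0,0,0,0.03,0.4167,0,0.04],
    [0,0,0,0.035,0.5,0,0.04],
    [0,0,0,0.0417,0.5833,0,0.04]
  ]
}}

```text
clock: 10.25
eef_pos: [557.4, 72.8, 158.1]
tcp_rot: [-3.142, -0.002, -3.141]
contact_force: [0.6, 0.1, -1.7]
opening: 0.666
grasp_force: 37.8
```

Converted, 0.21 m / 0.6 = 0.35, 0.208 m / 0.6 = 0.3467.

Emit:
{"name": "move_arm", "arguments": {
  "motion": [
    [0,0,0,0.005,0.0833,0,0.04],
    [0,0,0,0.0117,0.1667,0,0.04],
    [0,0,0,0.0167,0.25,0,0.04],
    [0,0,0,0.02,0.3,0.0167,0.04],
    [0,0,0,0.0217,0.3333,0.0333,0.04],
    [0,0,0,0.0217,0.3467,0.05,0.04],
    [0,0,0,0.0217,0.35,0.0667,0.04],
    [0,0,0,0.0217,0.35,0.0667,0.04]
  ]
}}

```text
clock: 11.25
eef_pos: [545.3, 279.4, 118.1]
tcp_rot: [-3.14, -0.002, 3.141]
contact_force: [0.1, 0.2, -0.8]
opening: 0.662
grasp_force: 37.8
```

```bash
python3 -c "
from h import *
snap('side','s3')
p,d=np.load('pics/s3.npz').values();P=cloud('side',d);s=sensors.sense()['eef_pos'];print(s)
hsv=cv2.cvtColor(p,cv2.COLOR_RGB2HSV)
w=(d>0)&(np.hypot(P[...,0]-545,P[...,1]-280)<60)&(P[...,2]>50)&(P[...,2]<s[2]+30)
red=w&(hsv[...,1]>130)&((hsv[...,0]<10)|(hsv[...,0]>170));q=P[red];print('red',len(q),q.min(0),q.max(0),q.mean(0))
cv2.imwrite('pics/s3c.png',cv2.resize(cv2.imread('pics/s3.png')[150:300,200:350],None,fx=4,fy=4))
goto(545.5,280.5,31,180)"
```

```text
[545.76602544 279.52602171 118.78586316]
red 144 [512.89092859 262.17061297  97.60432718] [574.17445212 306.1626975  143.90040246] [551.352644   288.60634419 125.15409274]
at [545.8 279.5 118.8] [-1.8e+02 -1.0e-01  1.8e+02] turn [-0.001 -0.001 -0.001] shift m [0.0002 0.001  0.0878] open 0.666 clk 11.3
```

View pics/s3c.png

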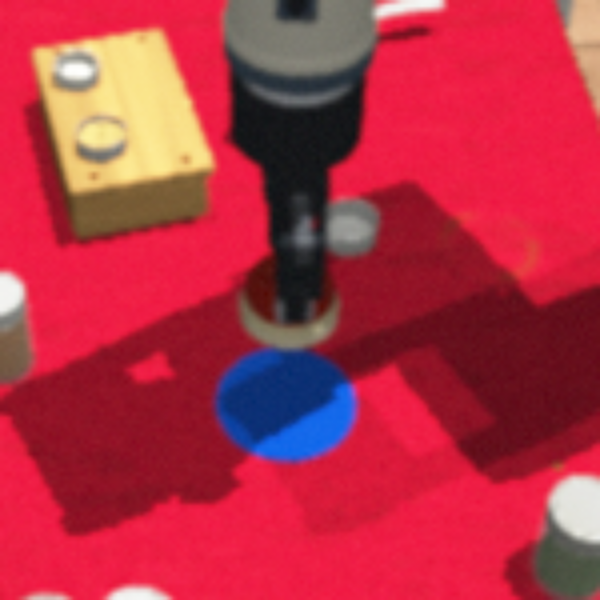

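The timer hangs level over the blue coaster. Its base spans crop columns 240–340, and the coaster's centre is near crop (287,404). I check the x offset with rays.

```bash
python3 -c "
from h import *
p,d=np.load('pics/s3.npz').values()
hsv=cv2.cvtColor(p,cv2.COLOR_RGB2HSV)
b=((hsv[...,0]>95)&(hsv[...,0]<130)&(hsv[...,1]>120));b[:235]=0;b[268:]=0;b[:,:250]=0;b[:,295:]=0
k=cv2.convexHull(max(cv2.findContours(b.astype(np.uint8),0,1)[0],key=len)).reshape(-1,2)
W=np.array([ray('side',q,4) for q in k]);print('blue',(W.min(0)+W.max(0))/2,np.ptp(W,axis=0))
for u in(260,272.5,285): print(ray('side',(u,226),100))
"
```

```text
blue [544.20812584 281.7449719    4.        ] [9.26369703e+01 9.25229105e+01 1.13686838e-13]
[574.51966807 278.6230003  100.        ]
[542.84871646 280.06936691 100.        ]
[511.19688296 281.51486041 100.        ]
```

Converted, 0.087 m / 0.6 = 0.145, 0.0015 m / 0.6 = 0.0025.

Emit:
{"name": "move_arm", "arguments": {
  "motion": [
    [0,0,0,-0.0017,0.0025,0.0333,0.04],
    [0,0,0,-0.0017,0.0025,0.075,0.04],
    [0,0,0,-0.0017,0.0025,0.1083,0.04],
    [0,0,0,-0.0017,0.0025,0.13,0.04],
    [0,0,0,-0.0017,0.0025,0.14,0.04],
    [0,0,0,-0.0017,0.0025,0.1433,0.04],
    [0,0,0,-0.0017,0.0025,0.145,0.04],
    [0,0,0,-0.0017,0.0025,0.145,0.04]
  ]
}}

```text
clock: 12.3
eef_pos: [547.2, 282.3, 32.8]
tcp_rot: [3.141, 0.001, -3.141]
contact_force: [-0.1, 0.2, -1.8]
opening: 0.666
grasp_force: 37.8
```

Converted, 0.0015 m / 0.6 = 0.0025, 0.001 m / 0.6 = 0.0017.

Emit:
{"name": "move_arm", "arguments": {
  "motion": [
    [0,0,0,0,0,0.0008,0.04],
    [0,0,0,0,0,0.0017,0.04],
    [0,0,0,0,0,0.0025,0.04],
    [0,0,0,0,0,0.0025,0.04]
  ]
}}

```text
clock: 12.8
eef_pos: [546.9, 282.1, 30.8]
tcp_rot: [3.142, -0.0, -3.141]
contact_force: [-0.7, -0.1, -0.7]
opening: 0.665
grasp_force: 38.1
```

Converted, -0.12 m / 0.6 = -0.2, -0.08 m / 0.6 = -0.1333.

Emit:
{"name": "move_arm", "arguments": {
  "motion": [
    [0,0,0,0,0,0.0017,0.04],
    [0,0,0,0,0,0.0017,0.06],
    [0,0,0,0,0,0.0017,0.07],
    [0,0,0,0,0,0.0017,0.085],
    [0,0,0,0,0,0.0017,0.085],
    [0,0,0,0,0,-0.05,0.085],
    [0,0,0,0,0,-0.1333,0.085],
    [0,0,0,0,0,-0.2,0.085]
  ]
}}

```text
clock: 13.8
eef_pos: [547.1, 282.1, 152.5]
tcp_rot: [3.141, 0.001, -3.141]
contact_force: [0.3, -0.4, 0.3]
opening: 0.996
grasp_force: 0.0
```

```bash
python3 -c "
from h import *
goto(538.5,4.5,135,192.4)"
```

```text
at [547.1 282.1 152.5] [ 180.    0. -180.] turn [ 0.     0.001 -0.216] shift m [ 0.0087 -0.2776  0.0174] open 0.996 clk 13.8
```

Converted, -0.278 m / 0.6 = -0.4633, 0.001 m / 0.6 = 0.0017, -0.216 rad / 6.2832 = -0.0344.

Emit:
{"name": "move_arm", "arguments": {
  "motion": [
    [0,0,-0.0095,0.0017,-0.0833,0,0.07],
    [0,0,-0.0191,0.005,-0.1667,0,0.07],
    [0,0,-0.0286,0.0067,-0.25,0,0.07],
    [0,0,-0.0344,0.01,-0.3333,0,0.07],
    [0,0,-0.0344,0.0133,-0.4167,0,0.07],
    [0,0,-0.0344,0.015,-0.4633,0,0.07],
    [0,0,-0.0344,0.015,-0.4633,0.025,0.07],
    [0,0,-0.0344,0.015,-0.4633,0.025,0.07]
  ]
}}

```text
clock: 14.8
eef_pos: [537.0, 4.5, 134.4]
tcp_rot: [3.141, -0.002, -2.926]
contact_force: [-0.7, 0.3, 0.3]
opening: 0.822
grasp_force: 0.0
```

```bash
python3 -c "
from h import *
goto(538.5,4.5,25,192.4)"
```

```text
at [537.    4.5 134.4] [ 1.800e+02 -1.000e-01 -1.676e+02] turn [ 0.001 -0.002 -0.001] shift m [-0.0017 -0.0005  0.1094] open 0.822 clk 14.8
```

Converted, 0.111 m / 0.6 = 0.185, -0.002 m / 0.6 = -0.0033.

Emit:
{"name": "move_arm", "arguments": {
  "motion": [
    [0,0,0,-0.0033,0,0.0667,0.07],
    [0,0,0,-0.0033,0,0.1333,0.07],
    [0,0,0,-0.0033,0,0.175,0.07],
    [0,0,0,-0.0033,0,0.185,0.07],
    [0,0,0,-0.0033,0,0.185,0.055],
    [0,0,0,-0.0033,0,0.185,0.045],
    [0,0,0,-0.0033,0,0.185,0.035],
    [0,0,0,-0.0033,0,0.185,0.03]
  ],
  "grip_force": 25
}}

```text
clock: 15.8
eef_pos: [540.8, 4.6, 26.0]
tcp_rot: [-3.141, 0.002, -2.926]
contact_force: [-0.3, 1.3, 7.1]
opening: 0.463
grasp_force: 25.0
```

Converted, -0.08 m / 0.6 = -0.1333, -0.06 m / 0.6 = -0.1.

Emit:
{"name": "move_arm", "arguments": {
  "motion": [
    [0,0,0,0,0,0,0.03],
    [0,0,0,0,0,0,0.03],
    [0,0,0,0,0,-0.0167,0.03],
    [0,0,0,0,0,-0.05,0.03],
    [0,0,0,0,0,-0.1,0.03],
    [0,0,0,0,0,-0.1333,0.03],
    [0,0,0,0,0,-0.1333,0.03],
    [0,0,0,0,0,-0.1333,0.03]
  ]
}}

```text
clock: 16.8
eef_pos: [539.5, 4.4, 104.4]
tcp_rot: [3.142, -0.0, -2.925]
contact_force: [-0.0, -1.0, -1.1]
opening: 0.461
grasp_force: 25.4
```

```bash
python3 -c "
from h import *
snap('side','s4')
cv2.imwrite('pics/s4c.png',cv2.resize(cv2.imread('pics/s4.png')[110:290,190:330],None,fx=3,fy=3))
p,d=np.load('pics/s4.npz').values();P=cloud('side',d);P[d==0]=0
hsv=cv2.cvtColor(p,cv2.COLOR_RGB2HSV)
w=(hsv[...,1]>150)&((hsv[...,0]<10)|(hsv[...,0]>170))&(np.hypot(P[...,0]-545,P[...,1]-281)<36)&(P[...,2]>22)
q=P[w];print('dial',q.min(0),q.max(0))
q=P[(np.hypot(P[...,0]-545,P[...,1]-281)<45)&(P[...,2]>46)&(P[...,2]<60)];print(len(q),q.mean(0),(q.min(0)+q.max(0))/2)
goto(596,-277.6,110,180)"
```

```text
dial [522.18238239 260.32284407  27.94693965] [572.11832113 312.15806673  57.52786556]
113 [545.72745449 287.16291055  53.49194791] [545.5693992  285.96086582  51.77092645]
at [539.2   4.5 104.1] [ 1.800e+02 -1.000e-01 -1.676e+02] turn [ 0.    -0.001  0.216] shift m [ 0.0051 -0.2877 -0.006 ] open 0.461 clk 16.85
```

View pics/s4c.png

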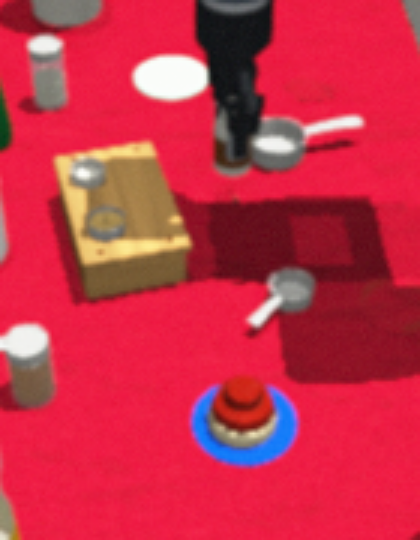

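The timer stands upright, about centred on the blue coaster at crop (243,420). The bottle is held upright, and the cup behind it is at its parking place.

Converted, -0.275 m / 0.6 = -0.4583, -0.25 m / 0.6 = -0.4167, 0.216 rad / 6.2832 = 0.0344.

Emit:
{"name": "move_arm", "arguments": {
  "motion": [
    [0,0,0.0048,0,-0.025,-0.0167,0.03],
    [0,0,0.0095,0.0017,-0.0833,-0.025,0.03],
    [0,0,0.0159,0.0033,-0.15,-0.025,0.03],
    [0,0,0.0223,0.005,-0.2167,-0.025,0.03],
    [0,0,0.0286,0.0067,-0.2833,-0.025,0.03],
    [0,0,0.0344,0.0067,-0.35,-0.025,0.03],
    [0,0,0.0344,0.0083,-0.4167,-0.025,0.03],
    [0,0,0.0344,0.0083,-0.4583,-0.025,0.03]
  ]
}}

```text
clock: 17.85
eef_pos: [593.9, -267.8, 119.7]
tcp_rot: [-3.141, -0.0, 3.139]
contact_force: [0.1, 0.5, -0.7]
opening: 0.463
grasp_force: 25.5
```

Converted, 0.02 m / 0.6 = 0.0333, 0.01 m / 0.6 = 0.0167.

Emit:
{"name": "move_arm", "arguments": {
  "motion": [
    [0,0,0,0,0,0.0167,0.03],
    [0,0,0,0,0,0.0333,0.03],
    [0,0,0,0,0,0.0333,0.03],
    [0,0,0,0,0,0.0333,0.03]
  ]
}}

```text
clock: 18.35
eef_pos: [594.0, -264.3, 99.8]
tcp_rot: [3.141, -0.0, -3.14]
contact_force: [1.0, -0.5, -1.5]
opening: 0.462
grasp_force: 25.5
```

```bash
python3 -c "
from h import *
snap('side','s5')
p,d=np.load('pics/s5.npz').values();P=cloud('side',d);P[d==0]=0
hsv=cv2.cvtColor(p,cv2.COLOR_RGB2HSV)
w=(hsv[...,1]<60)&(hsv[...,2]>150);w[:125]=0;w[150:]=0;w[:,:228]=0;w[:,265:]=0
k=cv2.convexHull(max(cv2.findContours(w.astype(np.uint8),0,1)[0],key=len)).reshape(-1,2)
W=np.array([ray('side',q,4) for q in k]);print('white',k.min(0),k.max(0),(W.min(0)+W.max(0))/2,np.ptp(W,axis=0))
cv2.imwrite('pics/s5c.png',cv2.resize(cv2.imread('pics/s5.png')[70:170,200:300],None,fx=5,fy=5))
goto(596,-277.6,29,180)"
```

```text
white [235 129] [258 141] [ 595.71421172 -279.98299144    4.        ] [90.06969093 85.70337717  0.        ]
at [ 594.2 -264.5  100. ] [-180.     0.  -179.9] turn [-0.     0.     0.001] shift m [-0.0018 -0.0131  0.071 ] open 0.465 clk 18.4
```

View pics/s5c.png

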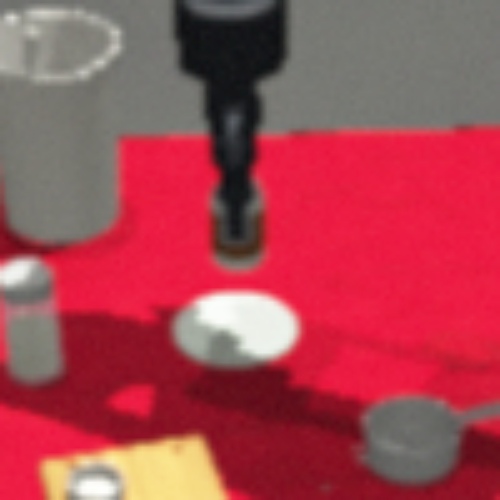

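The bottle is upright over the white coaster. Bottle and coaster are both at about crop column 237.

Converted, 0.069 m / 0.6 = 0.115, -0.001 m / 0.6 = -0.0017.

Emit:
{"name": "move_arm", "arguments": {
  "motion": [
    [0,0,0,-0.0017,-0.01,0.025,0.03],
    [0,0,0,-0.0033,-0.0217,0.0583,0.03],
    [0,0,0,-0.0033,-0.0225,0.0833,0.03],
    [0,0,0,-0.0033,-0.0225,0.1,0.03],
    [0,0,0,-0.0033,-0.0225,0.11,0.03],
    [0,0,0,-0.0033,-0.0225,0.1133,0.03],
    [0,0,0,-0.0033,-0.0225,0.115,0.03],
    [0,0,0,-0.0033,-0.0225,0.115,0.03]
  ]
}}

```text
clock: 19.4
eef_pos: [596.3, -278.7, 31.2]
tcp_rot: [-3.141, 0.001, -3.141]
contact_force: [0.2, -0.7, -0.6]
opening: 0.462
grasp_force: 25.5
```

Converted, 0.0015 m / 0.6 = 0.0025, 0.001 m / 0.6 = 0.0017.

Emit:
{"name": "move_arm", "arguments": {
  "motion": [
    [0,0,0,0,0,0.0008,0.03],
    [0,0,0,0,0,0.0017,0.03],
    [0,0,0,0,0,0.0025,0.03],
    [0,0,0,0,0,0.0025,0.03]
  ]
}}

```text
clock: 19.9
eef_pos: [596.2, -278.8, 30.1]
tcp_rot: [-3.141, 0.0, -3.141]
contact_force: [-2.0, 0.9, 5.2]
opening: 0.462
grasp_force: 26.2
```

Contact is made (5 N), so I release and retreat straight up.

Converted, -0.13 m / 0.6 = -0.2167, -0.08 m / 0.6 = -0.1333.

Emit:
{"name": "move_arm", "arguments": {
  "motion": [
    [0,0,0,0,0,0,0.045],
    [0,0,0,0,0,0,0.06],
    [0,0,0,0,0,0,0.075],
    [0,0,0,0,0,0,0.075],
    [0,0,0,0,0,-0.05,0.075],
    [0,0,0,0,0,-0.1333,0.075],
    [0,0,0,0,0,-0.2167,0.06],
    [0,0,0,0,0,-0.2167,0.045]
  ]
}}

```text
clock: 20.9
eef_pos: [598.6, -279.9, 164.0]
tcp_rot: [-3.138, 0.007, -3.141]
contact_force: [-0.4, 0.4, -0.5]
opening: 0.531
grasp_force: 0.0
```

```bash
cat > m4.py <<'E'
from h import *
snap('side','s6');snap('top','t6')
for n,f in(('top','t6'),('side','s6')):
    t=np.load(f'pics/{f}.npz');p,d=t['p'],t['d'];P=cloud(n,d);P[d==0]=0
    near=lambda x,y,r,z0,z1: P[(np.hypot(P[...,0]-x,P[...,1]-y)<r)&(P[...,2]>z0)&(P[...,2]<z1)]
    C=lambda q:(len(q),np.round((q[:,:2].min(0)+q[:,:2].max(0))/2,1).tolist(),np.round(np.ptp(q[:,:2],axis=0),1).tolist(),np.round(q.mean(0),1).tolist()) if len(q) else None
    print(n,'dialtop',C(near(545,281,50,46,60)),'cap',C(near(596,-278,45,80,96)))
    q=near(440,-120,110,25,42);r=cv2.minAreaRect(q[:,:2].astype(np.float32));print(' cup',C(q),r)
    print(' bowl',C(q[q[:,0]>425]),' handle',C(q[q[:,0]<425]))
goto(398,-130,130,192.4)
E
python3 m4.py
python3 -c "
import cv2,numpy as np
a=cv2.imread('pics/s6.png')[100:280,190:330];b=cv2.imread('pics/t6.png')[150:300,160:400]
cv2.imwrite('pics/c6.png',np.hstack([cv2.resize(a,(350,450)),cv2.resize(b,(450,281)) if 0 else cv2.copyMakeBorder(cv2.resize(b,(450,281)),0,169,0,0,0)]))"
```

```text
top dialtop (86, [545.4, 281.7], [31.7, 28.4], [545.7, 281.8, 51.9]) cap (51, [593.3, -276.6], [21.6, 22.2], [592.8, -276.9, 86.6])
 cup (121, [448.7, -109.9], [117.7, 65.4], [437.4, -119.8, 31.2]) ((449.7329406738281, -108.0260009765625), (65.70614624023438, 115.44529724121094), 86.0008544921875)
 bowl (66, [466.4, -109.9], [82.3, 65.4], [461.7, -115.4, 30.2])  handle (55, [407.4, -126.1], [35.1, 21.4], [408.3, -125.0, 32.4])
side dialtop (113, [545.6, 285.5], [31.7, 29.5], [545.8, 286.9, 53.2]) cap (31, [592.8, -274.2], [22.5, 21.6], [592.7, -272.3, 87.6])
 cup (137, [440.3, -110.3], [135.4, 70.7], [447.1, -115.3, 31.7]) ((441.0273132324219, -107.06161499023438), (70.04316711425781, 133.24734497070312), 84.4059829711914)
 bowl (95, [466.7, -110.3], [82.6, 70.7], [468.6, -111.2, 30.3])  handle (42, [397.7, -125.6], [50.2, 21.2], [398.3, -124.8, 35.0])
at [ 596.  -278.7  159.6] [-180.    0. -180.] turn [-0.     0.001 -0.216] shift m [0.198  0.1487 0.0294] open 0.53 clk 21.0
```

View pics/c6.png

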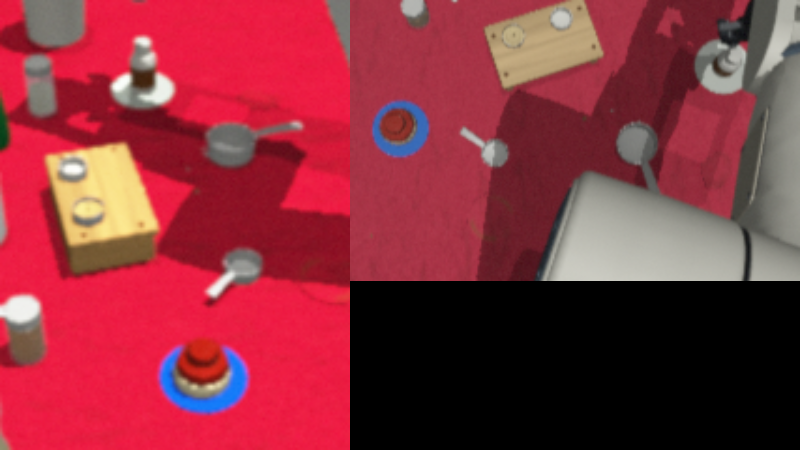

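The bottle stands upright on the white coaster at (143,80), within 3 mm of the centre. The timer is centred on the blue coaster to about 1 mm. The cup is parked at left-crop (230,145), so I go and fetch it.

Converted, 0.199 m / 0.6 = 0.3317, 0.16 m / 0.6 = 0.2667, -0.209 rad / 6.2832 = -0.0333.

Emit:
{"name": "move_arm", "arguments": {
  "motion": [
    [0,0,-0.008,0.0583,0.0417,0,0.045],
    [0,0,-0.0159,0.1333,0.1,0,0.045],
    [0,0,-0.0239,0.2,0.15,0,0.045],
    [0,0,-0.0333,0.2667,0.2,0,0.045],
    [0,0,-0.0333,0.3317,0.2517,0,0.045],
    [0,0,-0.0333,0.3317,0.2517,0.05,0.045],
    [0,0,-0.0333,0.3317,0.2517,0.0833,0.045],
    [0,0,-0.0333,0.3317,0.2517,0.0833,0.045]
  ]
}}

```text
clock: 22.0
eef_pos: [394.9, -127.0, 107.3]
tcp_rot: [3.139, -0.005, -2.932]
contact_force: [1.0, 0.1, -0.0]
opening: 0.524
grasp_force: 0.0
```

```bash
python3 -c "
from h import *
goto(397,-127.5,12,192)"
```

```text
at [ 394.9 -127.   107.3] [ 179.9   -0.3 -168. ] turn [ 0.003 -0.005 -0.   ] shift m [-0.0024 -0.0012  0.0953] open 0.524 clk 22.0
```

Converted, 0.097 m / 0.6 = 0.1617, 0.087 m / 0.6 = 0.145.

Emit:
{"name": "move_arm", "arguments": {
  "motion": [
    [0,0,0,0,0,0.05,0.045],
    [0,0,0,0,0,0.1083,0.045],
    [0,0,0,0,0,0.145,0.045],
    [0,0,0,0,0,0.1617,0.045],
    [0,0,0,0,0,0.1617,0.02],
    [0,0,0,0,0,0.1617,0.005],
    [0,0,0,0,0,0.1617,0.0],
    [0,0,0,0,0,0.1617,0.0]
  ],
  "grip_force": 45
}}

```text
clock: 23.0
eef_pos: [397.4, -127.9, 12.8]
tcp_rot: [-3.141, 0.001, -2.932]
contact_force: [-0.2, -0.2, 0.7]
opening: 0.171
grasp_force: 43.8
```

Converted, -0.05 m / 0.6 = -0.0833, -0.025 m / 0.6 = -0.0417.

Emit:
{"name": "move_arm", "arguments": {
  "motion": [
    [0,0,0,0,0,0,0],
    [0,0,0,0,0,0,0],
    [0,0,0,0,0,-0.0167,0],
    [0,0,0,0,0,-0.0417,0],
    [0,0,0,0,0,-0.0833,0],
    [0,0,0,0,0,-0.0833,0],
    [0,0,0,0,0,-0.0833,0],
    [0,0,0,0,0,-0.0833,0]
  ]
}}

```text
clock: 24.0
eef_pos: [396.4, -127.5, 61.7]
tcp_rot: [3.141, -0.001, -2.932]
contact_force: [-0.3, 0.4, 1.0]
opening: 0.175
grasp_force: 43.8
```

```bash
python3 -c "
from h import *
snap('side','s7');snap('top','t7');s=sensors.sense()['eef_pos']
for n,f in(('top','t7'),('side','s7')):
    t=np.load(f'pics/{f}.npz');p,d=t['p'],t['d'];P=cloud(n,d);P[d==0]=0
    q=P[(np.hypot(P[...,0]-474,P[...,1]+110)<50)&(P[...,2]>s[2]+8)&(P[...,2]<s[2]+32)]
    print(n,len(q),q.min(0),q.max(0),(q.min(0)+q.max(0))/2)
goto(441.5,-21,58,192.4)"
```

```text
top 31 [ 444.01858063 -128.87420806   71.57679066] [506.92558745 -77.42537436  82.5467838 ] [ 475.47208404 -103.14979121   77.06178723]
side 129 [ 425.85226312 -146.00294243   69.78580238] [506.24358453 -73.48214405  83.7161631 ] [ 466.04792382 -109.74254324   76.75098274]
at [ 396.5 -127.5   61.7] [ 1.80e+02 -1.00e-01 -1.68e+02] turn [ 0.001 -0.001 -0.007] shift m [-0.0661  0.0949  0.0037] open 0.18 clk 24.1
```

```bash
python3 -c "
from h import *
goto(460.7,-16.6,18,192.3)"
```

```text
at [ 396.5 -127.5   61.7] [ 1.80e+02 -1.00e-01 -1.68e+02] turn [ 0.001 -0.001 -0.005] shift m [-0.0859  0.0952  0.0437] open 0.18 clk 24.1
```

Converted, 0.095 m / 0.6 = 0.1583, -0.086 m / 0.6 = -0.1433, -0.005 rad / 6.2832 = -0.0008.

Emit:
{"name": "move_arm", "arguments": {
  "motion": [
    [0,0,0,-0.025,0.0283,0,0],
    [0,0,0,-0.0667,0.075,0,0],
    [0,0,0,-0.1083,0.1217,0,0],
    [0,0,-0.0008,-0.1433,0.1583,0.0167,0],
    [0,0,-0.0008,-0.1433,0.1583,0.0417,0],
    [0,0,-0.0008,-0.1433,0.1583,0.0633,0],
    [0,0,-0.0008,-0.1433,0.1583,0.0733,0],
    [0,0,-0.0008,-0.1433,0.1583,0.0733,0]
  ]
}}

```text
clock: 25.1
eef_pos: [460.6, -17.5, 17.7]
tcp_rot: [3.141, -0.001, -2.928]
contact_force: [0.0, -0.4, -0.5]
opening: 0.174
grasp_force: 43.9
```

```bash
python3 -c "
from h import *
goto(573,8,16,192.4)
snap('side','s8');P=cloud('side',np.load('pics/s8.npz')['d'])
q=P[(np.hypot(P[...,0]-538,P[...,1]-0)<42)&(P[...,2]>18)&(P[...,2]<60)]
print(q.min(0),q.max(0),(q.min(0)+q.max(0))/2)
cv2.imwrite('pics/s8c.png',cv2.resize(cv2.imread('pics/s8.png')[130:250,200:340],None,fx=4,fy=4))"
```

```text
at [460.6 -17.5  17.7] [ 1.800e+02 -1.000e-01 -1.678e+02] turn [ 0.    -0.001 -0.003] shift m [-0.1153  0.0012  0.0016] open 0.174 clk 25.1
[496.57302805 -35.56797257  18.09170748] [569.07748937  35.53012682  39.06916934] [ 5.32825259e+02 -1.89228794e-02  2.85804384e+01]
```

View pics/s8c.png

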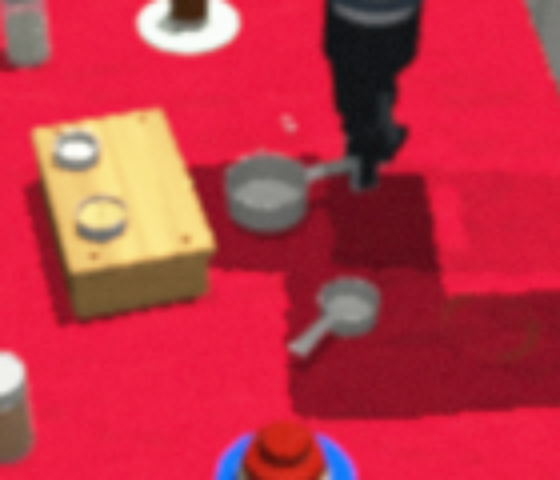

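The cup is lined up in front of the opening, with its bowl at crop (267,190), level and with its top at 39 mm. I insert it straight along the shelf axis.

Converted, -0.117 m / 0.6 = -0.195, 0.001 m / 0.6 = 0.0017, -0.003 rad / 6.2832 = -0.0005.

Emit:
{"name": "move_arm", "arguments": {
  "motion": [
    [0,0,0,-0.0167,0,0,0],
    [0,0,0,-0.0417,0,0,0],
    [0,0,0,-0.07,0,0,0],
    [0,0,0,-0.1,0.0017,0,0],
    [0,0,0,-0.13,0.0017,0,0],
    [0,0,-0.0005,-0.1583,0.0017,0,0],
    [0,0,-0.0005,-0.1833,0.0017,0,0],
    [0,0,-0.0005,-0.195,0.0017,0,0]
  ]
}}

```text
clock: 26.15
eef_pos: [576.6, 9.2, 18.2]
tcp_rot: [-3.142, 0.0, -2.924]
contact_force: [-0.3, -0.7, -1.5]
opening: 0.18
grasp_force: 43.9
```

Converted, 0.003 m / 0.6 = 0.005, 0.002 m / 0.6 = 0.0033.

Emit:
{"name": "move_arm", "arguments": {
  "motion": [
    [0,0,0,0,0,0,0],
    [0,0,0,0,0,0.0033,0],
    [0,0,0,0,0,0.005,0],
    [0,0,0,0,0,0.005,0]
  ]
}}

```text
clock: 26.65
eef_pos: [575.1, 8.8, 15.2]
tcp_rot: [3.142, -0.0, -2.925]
contact_force: [-0.4, -1.2, -0.1]
opening: 0.176
grasp_force: 43.9
```

Converted, 0.0025 m / 0.6 = 0.0042, 0.002 m / 0.6 = 0.0033.

Emit:
{"name": "move_arm", "arguments": {
  "motion": [
    [0,0,0,0,0,0.0017,0],
    [0,0,0,0,0,0.0033,0],
    [0,0,0,0,0,0.0042,0],
    [0,0,0,0,0,0.0042,0]
  ]
}}

```text
clock: 27.15
eef_pos: [575.4, 8.9, 12.8]
tcp_rot: [3.142, -0.0, -2.924]
contact_force: [-2.4, -0.4, 1.5]
opening: 0.176
grasp_force: 44.0
```

Converted, -0.17 m / 0.6 = -0.2833, -0.13 m / 0.6 = -0.2167.

Emit:
{"name": "move_arm", "arguments": {
  "motion": [
    [0,0,0,0,0,0,0.02],
    [0,0,0,0,0,0,0.035],
    [0,0,0,0,0,0,0.045],
    [0,0,0,0,0,0,0.045],
    [0,0,0,0,0,-0.05,0.045],
    [0,0,0,0,0,-0.1333,0.045],
    [0,0,0,0.0833,0,-0.2167,0.045],
    [0,0,0,0.1667,0,-0.2833,0.045]
  ]
}}

```text
clock: 28.15
eef_pos: [484.6, -11.1, 178.1]
tcp_rot: [-3.141, 0.001, -2.924]
contact_force: [-0.0, 0.6, 0.4]
opening: 0.527
grasp_force: 0.0
```

Converted, 0.25 m / 0.6 = 0.4167, 0.23 m / 0.6 = 0.3833.

Emit:
{"name": "move_arm", "arguments": {
  "motion": [
    [0,0,0,0.0667,0,-0.0333,0.045],
    [0,0,0,0.1333,0.05,-0.0667,0.045],
    [0,0,0,0.2,0.1333,-0.0833,0.045],
    [0,0,0,0.2,0.2167,-0.0833,0.045],
    [0,0,0,0.2,0.3,-0.0833,0.045],
    [0,0,0,0.2,0.3833,-0.0833,0.045],
    [0,0,0,0.2,0.4167,-0.0833,0.045],
    [0,0,0,0.2,0.4167,-0.0833,0.045]
  ]
}}

```text
clock: 29.15
eef_pos: [313.7, 208.2, 226.7]
tcp_rot: [3.142, 0.0, -2.922]
contact_force: [0.2, -0.5, -0.3]
opening: 0.528
grasp_force: 0.0
```

```bash
python3 -c "
from h import *
print(sensors.sense()['eef_pos'])
snap('side','s9');snap('top','t9')
C=np.array([656,26.3]);u=np.array([.9767,.2147]);v=np.array([-.2147,.9767])
for n,f in(('top','t9'),('side','s9')):
    t=np.load(f'pics/{f}.npz');p,d=t['p'],t['d'];P=cloud(n,d);P[d==0]=0
    q=P[(np.hypot(P[...,0]-575,P[...,1]-9)<55)&(P[...,2]>20)&(P[...,2]<42)];w=q[:,:2]-C
    s,l=w@u,w@v;k=s<-60;s,l=s[k],l[k];print(n,k.sum(),'s',s.min(),s.max(),'l',np.median(l),np.degrees(np.arctan(np.polyfit(s,l,1)[0])))
    g=lambda x,y,z0:P[(np.hypot(P[...,0]-x,P[...,1]-y)<45)&(P[...,2]>z0)&(P[...,2]<96)]
    for a in((545,281,46),(596,-278,80)):
        q=g(*a);print((q.min(0)+q.max(0))/2)
a=cv2.imread('pics/s9.png')[100:280,190:330];b=cv2.imread('pics/t9.png')[130:265,160:380]
cv2.imwrite('pics/c9.png',np.hstack([cv2.resize(a,(350,450)),cv2.copyMakeBorder(cv2.resize(b,(450,276)),0,174,0,0,0)]))"
```

```text
[313.73580741 208.18351885 226.65359156]
top 75 s -105.09482418159058 -61.29088431976711 l 1.495424830470748 -0.6329625973063345
[545.46815271 282.13298481  51.94961291]
[ 593.43088279 -276.33642827   87.07206745]
side 49 s -105.33599900798154 -61.163817430415364 l 1.8900916624610948 -0.9572392958143553
[545.56491011 285.35994075  51.98291974]
[ 592.81159101 -272.75026258   86.02186329]
```

View pics/c9.png

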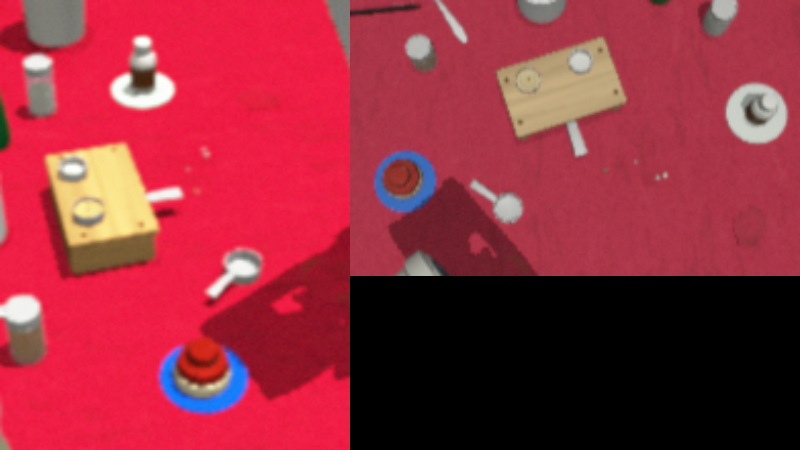

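The picture shows the handle pointing straight out of the shelf front (right crop (577,138)), within about 1° of the shelf axis. The bowl centre is about 50 mm behind the front edge, with clearance all round. The timer and bottle stand in the middle of their coasters.

```bash
python3 -c "
from rig import order
print(order.sign_off())"
```

```text
the job is handed in; nothing more can be done
None
```

The job is handed in at about 29 s on the robot clock: the timer is on the blue coaster (about 1 mm off centre), the bottle stands upright on the white coaster (about 3 mm off centre), and the cup is under the shelf with its handle straight out at the front.

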